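Put the scraper away upright in its tall tin and shut the lid

ROBOT

A 7-joint arm with a two-finger parallel gripper is mounted at the origin on the work surface. World frame = base frame: x ahead of the robot, y to its left, z up, the work surface at z = 0. Lengths are in m, angles in rad, forces in N, time in s.
With the tool pointing down it reaches from about 0.4 to 0.875 m from the base axis. Payload 6.5 kg.
Tool frame: the origin (TCP) lies at the very end of the fingers, on their centre line; the grasp point (between the pads) lies 19 mm behind it; y points along the fingers, z is the direction in which the jaws open and shut, and the axes are right-handed (so a half turn about y gives the same grasp; the last joint's range is limited). The gripper opens to 85 mm and grips with 20 to 120 N. Pads are 22 mm wide; open, the fingers measure 114 mm over their backs; the gripper's body (76 mm by 85 mm) begins 54 mm behind the grasp point. The pads swing forward as they close: fully open they stand 13 mm farther back than shut.
Start: joints at [1.212, 0.536, -0.004, 1.538, 0.003, 1.067, -0.071], TCP at [0.188, -0.622, 0.231] pointing down, gripper open.
Joint ranges: [-2.7, 2.7], [-0.37, 2.16], [-1.27, 1.26], [0.24, 2.4], [-1.31, 4.45], [0.19, 1.91], [-2.76, 2.76]. Speed limits (rad/s): [2.39, 2.39, 3.14, 3.14, 3.14, 3.14, 3.14].

INTERFACE

Orientations are given as a unit quaternion [x, y, z, w].
In Python, from workcell import bot gives the robot as it stands.
- The arm moves only by the tool jog_arm, never from a script. Its argument "steps" is a list of rows, each a list of 3 entries, a list of its own where there are three numbers: the finger opening in m, from 0 to 0.0854, then the shift along the world's x, y, z in m, then the turn about the world's z in rad. In form: [[claw, [tx, ty, tz], twist], ...]. A call has 1 to 12 rows; each row shifts and turns the commanded pose from where the row before left it; what a row does not reach is not made up. A row lasts 1/8 s, in which the tool goes at most 62.5 mm and 10.7 degrees, less where a joint would pass 70% of its speed; a pose out of reach is approached as far as the arm can. A call with a gripper value outside its range is refused whole. The fingers move at their own pace and stop on an object; the grip force is fixed at half the most. Time passes only in rows, so rows that do not move let the fingers close. It gives the time, the measured TCP pose, the force and the opening at its end, in the units of the state.
- bot.state(): the state, without advancing time (a new reading comes with each control period).
- bot.get_image(name): name is "scene" or "top"; returns (picture, depth): 480x640x3 uint8, red, green, blue; 480x640 float32, m along the optical axis (not along the pixel's ray), 0 where there is no reading.
- bot.calibration(name): a dict with "fx", "fy", "cx", "cy" (pixels), "extrinsics" (4x4, takes a point from world to camera coordinates). Camera axes: x right, y up, looking along -z (the intrinsics and any distortion apply to the point x, -y, -z); pixel columns grow to the right and rows downward; lengths in m; the calibration is good to about 2 mm. A picture is of the moment at which its call begins. calibration takes no time and is no camera call.
- bot.close_job(): hands the job in, once; it reports no verdict.
The state is a dict: "time_s": time; "joint_pos": joint angles; "qvel": joint speeds; "tau": joint torques, N m; "tool_pos": TCP position; "orientation": TCP orientation; "force": force on the tool from outside, world axes, zero at the start; "moment": the same for the moment, N m; "opening": opening from 0.0 (shut) to 1.0 (fully open).
Only numpy, scipy, OpenCV 4.12 (cv2) and the standard library are available. Lean on these libraries where they do the work, as an engineer would, in place of code of your own. Each camera call takes 0.05 s, during which the arm holds its last target.

TASK

Fetch the scraper whose red handle end is tucked under the steel bench shelf, pinch it near that red end and, up in the air, let it swing in your fingers until it hangs straight down, blade lowest, then grip it firmly. Lower it blade first into the tall blue tin, keeping hold of it until the blade is nearly at the bottom, let it stand or lean there, and tip the yellow lid over so that the tin is fully shut. Leave everything else where it is.

Things in the scene. Friction and masses are not known exactly. Their poses are not given: they have to be found in the camera images.
- spatula_mid (a point): Centre (half-way along, half-way up the handle) of the scraper: a loose hand tool 160 mm long, about 0.2 kg, its blade on a low block and towards the robot. Own +x runs to the red handle end (x = +80 mm), z up as it lies. Wooden handle 20 mm wide (y), 16 mm high, x = 10 to 80 mm, its last 14 mm red. Blade 60 mm wide, 5 mm thick, x = -80 to -2 mm. Centre of mass near x = -30 mm.
- spatula_grip (a point): Point in the scraper's handle to pinch across its width, 25 mm from the red end (x = +55 mm from spatula_mid), 15 to 25 mm in under the shelf and clear of the table at the start (34 mm up). Pinched here the scraper starts to pivot about the pinch line when the grip is eased to some 12 to 18 N, hangs nearly plumb at 3 N without slipping out, and stays fixed under 30 N or more.
- spatula_tip (a point): Middle of the scraper's steel blade edge, 80 mm from spatula_mid towards its -x; the end that must point down.
- riser: Low steel bench shelf, fixed, with the wooden block that carries the blade. Origin on the table under the block; +x points away from the robot, under the shelf. Block x = -45 to 35 mm, 75 mm wide, 30 mm high. Board 270 mm wide (y), x = 80 to 250 mm, underside 170 mm, top 184 mm up; side panels at y = +-127 mm from x = 105 mm. Balance, cube, jar on top, 50 mm or more behind the edge.
- tin: Tall blue open-topped tool tin, fixed, outside 110 mm (x) by 140 mm (y) by 175 mm high, walls and floor 5 mm. Origin under its centre on the table, z up. The lid is hinged along the top of its +x wall, the side away from the robot.
- lid (a joint): Angle of the yellow lid: 0 = lying shut on the tin, 1.57 = upright, 1.9 = thrown back against its stop (where it rests at the start). Free hinge: the lid (0.22 kg, 110 mm from hinge to edge, 140 mm wide, 6 mm thick) falls open above 1.57 and falls shut by itself once pushed below it.
- lid_hinge (a point): Point on the lid's hinge line, middle of the top of the tin's +x wall (55 mm along the tin's +x from its centre, 175 mm above the table). The hinge line runs along the tin's y.
- cube_a: Grey concrete cube, 70 mm, loose, on the shelf. Bystander; origin at centre of underside.
- cube_b: Sand-coloured concrete cube, 70 mm, loose, on the table in front of the tin (about 130 mm from the tin's centre towards the robot). Bystander; origin at centre of underside.
- dish: Steel dish, 80 mm across, 35 mm high, loose, on the table in front of and beside the shelf. Bystander; origin at centre of underside.
- jar: Amber jar, 56 mm across, 90 mm high, loose, on the shelf. Bystander; origin at centre of underside.
- brush: Hand brush lying on the table beside the tin, loose. Bystander.
- mallet: Hammer lying on the table beside the shelf, loose. Bystander.
There are look-alikes about, which are no part of the job. What is shaped like the part that bears spatula_mid but purple or turquoise is not meant.

How it is judged:
By the outcome, as a careful person would: the job done as asked, in the order asked, and still so for the second after the job is handed in, with the robot touching nothing.
It also fails if it takes over 72 s, if anything falls off the work surface, if the arm or the gripper's body presses on something with over 40 N, if the wrist force passes 120 N, or if a joint passes its speed limit or range.

## Working session

There is one attempt and no reset: what is moved stays moved. The work goes in short steps, Python scripts to look and compute and a tool call to move; the robot and the scene stay as the last step left them, time stands still between calls to the robot, and variables do not carry over. Pictures are saved under pics/ and viewed, and the job is handed in when it is done.

Besides the shell and the picture viewer there is one more tool, called after ">>>" as name(argument=value, ...) on one line, values as JSON. jog_arm: Moves the arm, as the interface text tells. Its arguments: {"type":"object","properties":{"steps":{"type":"array","items":{"type":"array"}}},"required":["steps"]}

```bash
mkdir -p pics; ls; cat > h.py <<'E'
import numpy as np, cv2
from workcell import bot
def grab(n,tag):
    im,d=bot.get_image(n); cv2.imwrite(f'pics/{tag}.png',im[:,:,::-1]); np.savez(f'pics/{tag}.npz',im=im,d=d); return im,d
def cal(n):
    c=bot.calibration(n); return c
def pts(n,d):
    c=cal(n); v,u=np.mgrid[0:d.shape[0],0:d.shape[1]]
    X=(u-c['cx'])/c['fx']*d; Y=-(v-c['cy'])/c['fy']*d
    P=np.stack([X,Y,-d],-1); E=np.array(c['extrinsics']); R,t=E[:3,:3],E[:3,3]
    return (P-t)@R
def proj(n,P):
    c=cal(n);E=np.array(c['extrinsics']);q=np.atleast_2d(P)@E[:3,:3].T+E[:3,3]
    return np.stack([c['cx']+c['fx']*q[:,0]/-q[:,2],c['cy']-c['fy']*q[:,1]/-q[:,2]],-1)
E
python3 - <<'E'
from h import *
for n in ('scene','top'):
    im,d=grab(n,n+'0'); print(cal(n), (d>0).mean())
print(bot.state())
E
```

```text
pics
{'fx': 474.9318035238315, 'fy': 474.9318035238315, 'cx': 315.39358321100633, 'cy': 245.60551603137336, 'extrinsics': array([[-0.74622553,  0.66564397,  0.00809654,  0.43610584],
       [-0.57003943, -0.64523427,  0.50865291,  0.24202972],
       [ 0.34380591,  0.37495445,  0.8609336 , -1.58912847],
       [ 0.        ,  0.        ,  0.        ,  1.        ]])} 0.995908203125
{'fx': 621.1501858607786, 'fy': 621.1501858607786, 'cx': 312.9038504370476, 'cy': 235.90790673539425, 'extrinsics': array([[-3.41242565e-02, -9.99417575e-01, -2.15183676e-04,
        -1.29384413e-02],
       [ 9.78119608e-01, -3.34412668e-02,  2.05338048e-01,
        -5.85258435e-01],
       [-2.05225650e-01,  6.79653285e-03,  9.78691085e-01,
        -1.40623829e+00],
       [ 0.00000000e+00,  0.00000000e+00,  0.00000000e+00,
         1.00000000e+00]])} 0.9960872395833333
{'time_s': 0.1, 'joint_pos': array([ 1.2117854 ,  0.53709029, -0.00440223,  1.53878327,  0.00260001,
        1.06731181, -0.07121076]), 'qvel': array([ 6.38179467e-04, -5.94623493e-04,  1.66283682e-03, -4.28028986e-03,
       -1.23076716e-05, -2.12005486e-04, -1.55998719e-03]), 'tau': array([ 2.32433318e-03, -5.84569359e+01,  1.05193187e+00, -2.59777880e+01,
        1.26946665e-02,  4.59618430e-03, -5.48068590e-05]), 'tool_pos': array([ 0.18741642, -0.62179081,  0.23049764]), 'orientation': array([-0.10329432,  0.70008641, -0.69899418,  0.10303611]), 'force': array([-0.56486134,  0.27984461, -0.6936674 ]), 'moment': array([ 0.03344067, -0.06370527, -0.00550513]), 'opening': 0.9975702143321529}
```

View pics/scene0.png

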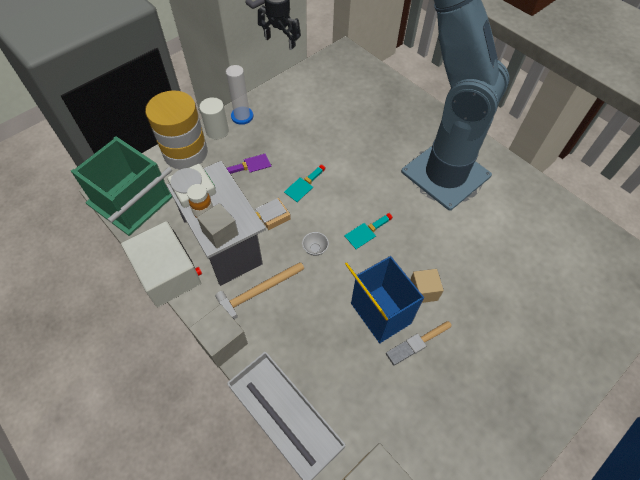

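View pics/top0.png

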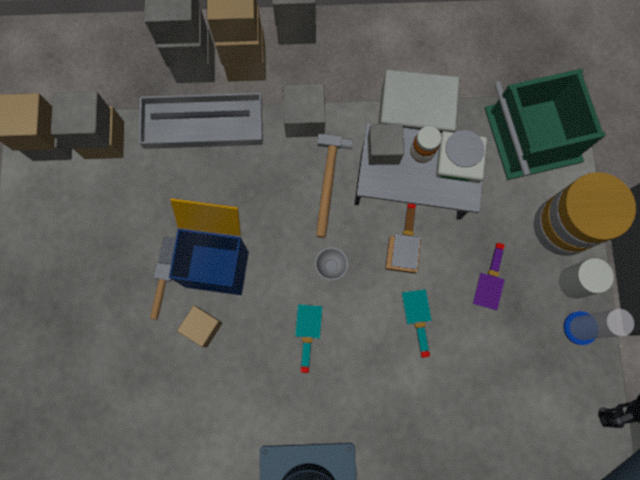

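```bash
python3 - <<'E'
import cv2
a=cv2.imread('pics/top0.png'); 
cv2.imwrite('pics/z1.png',cv2.resize(a[190:290,340:473],None,fx=6,fy=6,interpolation=cv2.INTER_CUBIC))
cv2.imwrite('pics/z2.png',cv2.resize(a[185:355,140:340],None,fx=3.5,fy=3.5,interpolation=cv2.INTER_CUBIC))
E
python3 - <<'E'
from h import *
z=np.load('pics/top0.npz');im,d=z['im'],z['d'];P=pts('top',d)
for u,v in [(411,206),(411,209),(409,225),(408,235),(405,240),(404,250),(390,250),(393,268),(418,271),(420,240),(393,236),(402,268),(360,196),(478,209),(420,204),(331,264),(210,260),(178,232),(245,236),(172,280),(242,292),(198,325),(205,217),(240,205),(172,199),(177,228),(240,235)]:
    print(u,v,im[v,u],np.round(P[v,u],4))
E
```

```text
411 206 [161  22  19] [ 0.6547 -0.2729  0.0398]
411 209 [93 66 41] [ 0.6463 -0.2717  0.0435]
409 225 [91 60 36] [ 0.6078 -0.265   0.0395]
408 235 [97 81 63] [ 0.5842 -0.2617  0.0354]
405 240 [115 120 123] [ 0.5722 -0.2536  0.0355]
404 250 [119 127 134] [ 0.5472 -0.249   0.0395]
390 250 [144 111  74] [ 0.5497 -0.2167  0.0319]
393 268 [117  90  63] [ 0.5058 -0.2211  0.0326]
418 271 [107 105 101] [ 0.5011 -0.2857  0.0012]
420 240 [98 95 87] [ 0.5718 -0.2904  0.0311]
393 236 [124 100  75] [ 0.5855 -0.2272  0.023 ]
402 268 [141 106  73] [ 0.5045 -0.242   0.0361]
360 196 [53 52 55] [ 0.6733 -0.1474  0.0786]
478 209 [117 121 124] [ 0.6057 -0.393   0.1859]
420 204 [65 67 71] [ 0.6236 -0.2694  0.1767]
331 264 [116 121 127] [ 0.5254 -0.075   0.0025]
210 260 [25 50 94] [0.545  0.2192 0.004 ]
178 232 [17 39 76] [0.5797 0.2615 0.1731]
245 236 [95 95 94] [6.027e-01 1.337e-01 2.000e-04]
172 280 [71 74 72] [0.4995 0.3117 0.0011]
242 292 [77 78 82] [ 0.4648  0.1427 -0.0009]
198 325 [140 126  94] [0.3845 0.2365 0.0663]
205 217 [103  81  29] [0.5974 0.1932 0.229 ]
240 205 [93 94 91] [ 0.6822  0.1454 -0.0011]
172 199 [160 123  18] [0.6253 0.2519 0.2778]
177 228 [88 87 87] [0.5877 0.2629 0.1772]
240 235 [91 81 61] [ 0.6058  0.1461 -0.0007]
```

View pics/z1.png

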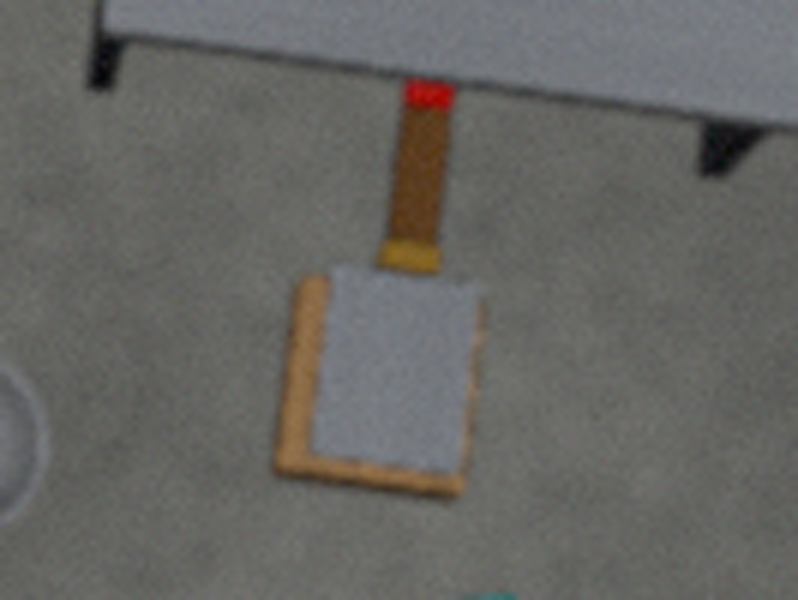

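View pics/z2.png

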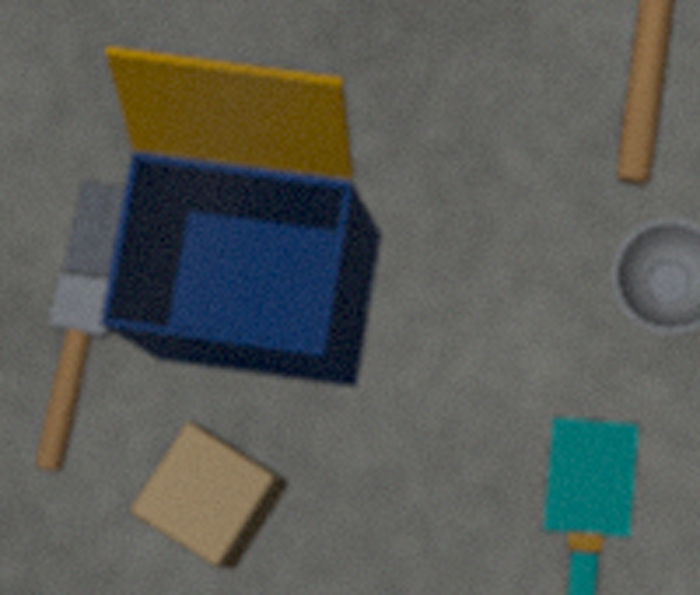

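```bash
cat >> h.py <<'E'
def ray(n,uv,z):
    c=cal(n);E=np.array(c['extrinsics']);R,t=E[:3,:3],E[:3,3]
    uv=np.atleast_2d(np.array(uv,float)); o=-R.T@t
    D=np.stack([(uv[:,0]-c['cx'])/c['fx'],-(uv[:,1]-c['cy'])/c['fy'],-np.ones(len(uv))],-1)@R
    s=(z-o[2])/D[:,2]; return o+D*s[:,None]
E
python3 - <<'E'
from h import *
def Z(a,o,s): a=np.array(a,float); return np.array(o)+(a+.5)/s-.5
B=ray('top',Z([(331,267),(485,287),(463,470),(311,452)],(340,190),6),.035)
print(B.round(4),[np.linalg.norm(B[i]-B[(i+1)%4]).round(4) for i in range(4)])
ax=(B[0]+B[1]-B[2]-B[3]);print('blade yaw',np.arctan2(ax[1],ax[0]),'centre',B.mean(0))
H=ray('top',Z([(410,257),(429,97)],(340,190),6),.042); h=H[1]-H[0];print(H,'handle yaw',np.arctan2(h[1],h[0]))
K=ray('top',Z([(305,275),(277,473),(462,495)],(340,190),6),.030);print('block',K, np.linalg.norm(K[0]-K[1]),np.linalg.norm(K[1]-K[2]))
S=ray('top',Z([(103,37),(799,127)],(340,190),6),.184);S2=ray('top',[(360,198),(478,212)],.184);print('shelf',S,S2)
T=ray('top',Z([(134,155),(352,184),(107,325),(331,353)],(140,185),3.5),[.175,.175,.175,.005][0]);print('tin',T)
print(ray('top',Z([(331,353)],(140,185),3.5),.005))
L=ray('top',Z([(107,47),(343,77)],(140,185),3.5),.279);print('lid',L)
# depth points by color
z=np.load('pics/top0.npz');im,d=z['im'],z['d'].copy();P=pts('top',d)
hsv=cv2.cvtColor(im,cv2.COLOR_RGB2HSV)
m=(hsv[...,0]>105)&(hsv[...,0]<125)&(hsv[...,1]>120)&(abs(P[...,2]-.175)<.004)&(P[...,1]<.35)&(P[...,1]>.1)
Q=P[m];print('rim',len(Q),Q.min(0),Q.max(0),cv2.minAreaRect(Q[:,:2].astype(np.float32)))
m=(hsv[...,0]>18)&(hsv[...,0]<30)&(hsv[...,1]>150)&(P[...,2]>.18)&(P[...,1]>.1)&(P[...,1]<.4)
Q=P[m];print('lid',len(Q),Q.min(0),Q.max(0))
E
```

```text
[[ 0.5876 -0.23    0.035 ]
 [ 0.5773 -0.2911  0.035 ]
 [ 0.5037 -0.2773  0.035 ]
 [ 0.513  -0.2175  0.035 ]] [np.float64(0.062), np.float64(0.0749), np.float64(0.0605), np.float64(0.0757)]
blade yaw -0.17612525993030131 centre [ 0.54540707 -0.25397565  0.035     ]
[[ 0.5891669  -0.2607849   0.042     ]
 [ 0.65473215 -0.27275391  0.042     ]] handle yaw -0.180562843467655
block [[ 0.58574034 -0.22006785  0.03      ]
 [ 0.50577251 -0.20413359  0.03      ]
 [ 0.49444402 -0.27705239  0.03      ]] 0.08153989506182702 0.07379353100297781
shelf [[ 0.64509849 -0.13102891  0.184     ]
 [ 0.60267163 -0.38180106  0.184     ]] [[ 0.63976424 -0.13788431  0.184     ]
 [ 0.59948429 -0.39297602  0.184     ]]
tin [[0.58609374 0.26128432 0.175     ]
 [0.56301249 0.12582722 0.175     ]
 [0.4799159  0.27669608 0.175     ]
 [0.45799039 0.13971372 0.175     ]]
[[0.48044897 0.16063929 0.005     ]]
lid [[0.62698136 0.25522786 0.279     ]
 [0.60435612 0.11867855 0.279     ]]
rim 359 [0.45897775 0.12836599 0.17101761] [0.58637319 0.27771424 0.17897238] ((0.5219905972480774, 0.20341065526008606), (0.13892671465873718, 0.10839639604091644), 80.13835144042969)
lid 1762 [0.56868619 0.12048598 0.18014331] [0.62762164 0.26063204 0.28331811]
```

```bash
python3 - <<'E'
from h import *
from scipy.spatial.transform import Rotation as R
s=bot.state(); M=R.from_quat(s['orientation']).as_matrix();print(M.round(3)); j=M[:,2];print('jaw yaw',np.arctan2(j[1],j[0]))
E
```

```text
[[-0.957 -0.001  0.289]
 [-0.289  0.001 -0.957]
 [ 0.    -1.    -0.002]]
jaw yaw -1.2779558084955935
```

>>> jog_arm(steps=[[0.07, [0.031, 0.0305, 0], -0.039], [0.07, [0.031, 0.0305, 0], -0.039], [0.07, [0.031, 0.0305, 0], -0.039], [0.07, [0.031, 0.0305, 0], -0.039], [0.07, [0.031, 0.0305, 0], -0.039], [0.07, [0.031, 0.0305, 0], -0.039], [0.07, [0.031, 0.0305, 0], -0.039], [0.07, [0.031, 0.0305, 0], -0.039], [0.07, [0.031, 0.0305, 0], -0.039], [0.07, [0.031, 0.0305, 0], -0.039], [0.07, [0.031, 0.0305, 0], -0.039], [0.07, [0.027, 0.0305, 0], -0.039]])

```text
time_s: 1.6
tool_pos: [0.5564, -0.255, 0.2309]
orientation: [0.062, 0.704, -0.704, -0.062]
force: [0.1, 0.2, -0.3]
opening: 0.822
```

>>> jog_arm(steps=[[0.07, [0, 0, -0.05], 0], [0.07, [0, 0, -0.05], 0], [0.07, [0, 0, -0.04], 0], [0.07, [0, -0.001, -0.03], 0], [0.07, [0, 0, -0.01], 0], [0.07, [0, 0, 0], 0]])

```text
time_s: 2.35
tool_pos: [0.5555, -0.2572, 0.0512]
orientation: [0.062, 0.704, -0.704, -0.062]
force: [0.5, -0.2, -0.4]
opening: 0.819
```

```bash
python3 - <<'E'
from h import *
s=bot.state();print(s['time_s'],s['tool_pos'],s['force'],s['opening'])
a,d=grab('top','top1');b,_=grab('scene','scene1')
A=cv2.resize(a[180:290,340:460],None,fx=5,fy=5,interpolation=3)
B=cv2.resize(b[170:250,230:310],None,fx=7,fy=7,interpolation=3)
cv2.imwrite('pics/z3.png',A[:,:,::-1]);cv2.imwrite('pics/z4.png',B[:,:,::-1])
E
```

```text
2.35 [ 0.55547063 -0.25722068  0.05118673] [ 0.45090643 -0.24940699 -0.40408031] 0.8193951294129099
```

View pics/z3.png

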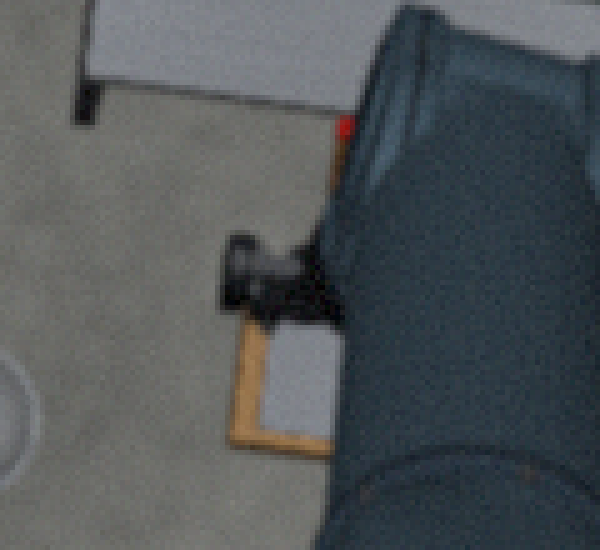

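View pics/z4.png

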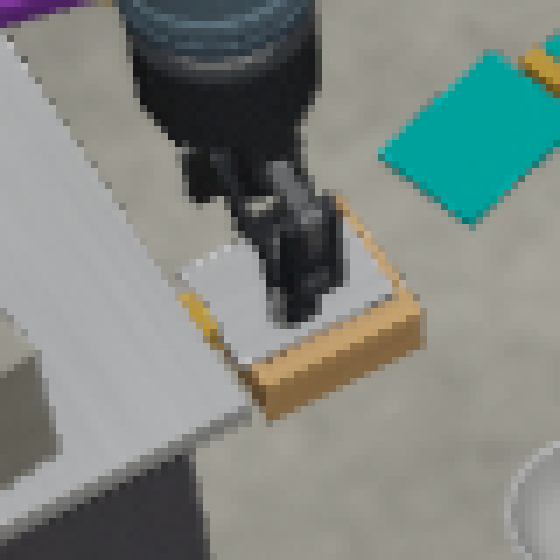

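>>> jog_arm(steps=[[0.068, [0, 0, -0.01], 0], [0.068, [0, 0, -0.009], 0], [0.068, [0, 0, 0], 0]])

```text
time_s: 2.82
tool_pos: [0.5549, -0.257, 0.0314]
orientation: [0.061, 0.705, -0.704, -0.062]
force: [-0.4, 0.8, -0.2]
opening: 0.796
```

>>> jog_arm(steps=[[0.068, [0, 0, -0.002], 0], [0.068, [0, 0, -0.002], 0]])

```text
time_s: 3.08
tool_pos: [0.5558, -0.2573, 0.0284]
orientation: [-0.062, -0.704, 0.704, 0.062]
force: [-0.5, 0.4, -0.3]
opening: 0.796
```

>>> jog_arm(steps=[[0.068, [0, 0, -0.002], 0], [0.068, [0, 0, 0], 0]])

```text
time_s: 3.32
tool_pos: [0.5555, -0.2573, 0.0262]
orientation: [0.062, 0.704, -0.704, -0.062]
force: [0.9, 0.8, -0.6]
opening: 0.793
```

>>> jog_arm(steps=[[0.068, [0, 0, -0.002], 0], [0.068, [0, 0, 0], 0]])

```text
time_s: 3.58
tool_pos: [0.5555, -0.2573, 0.0242]
orientation: [0.062, 0.704, -0.704, -0.062]
force: [0.5, 0.8, 0.1]
opening: 0.796
```

>>> jog_arm(steps=[[0.068, [0, 0, -0.0015], 0], [0.068, [0, 0, 0], 0]])

```text
time_s: 3.82
tool_pos: [0.5558, -0.2574, 0.023]
orientation: [-0.062, -0.704, 0.704, 0.062]
force: [-0.7, 0.2, 2.7]
opening: 0.798
```

```bash
python3 - <<'E'
from h import *
b,_=grab('scene','scene2')
B=cv2.resize(b[190:235,245:300],None,fx=12,fy=12,interpolation=3)
cv2.imwrite('pics/z5.png',B[:,:,::-1])
E
```

```text
(no output)
```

View pics/z5.png

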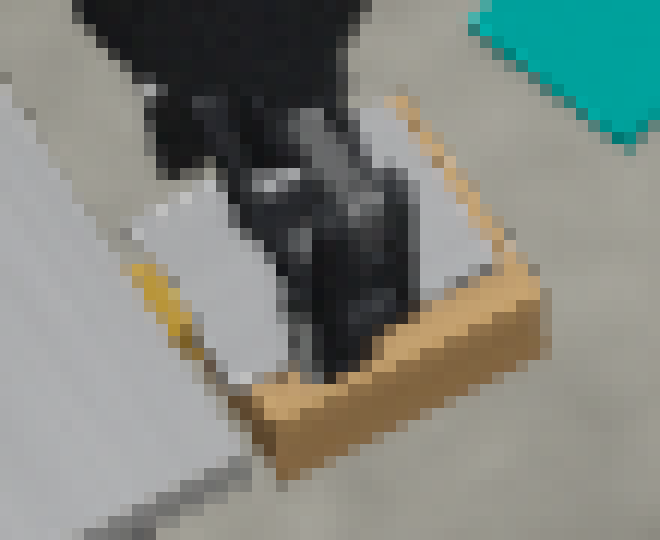

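>>> jog_arm(steps=[[0.066, [0, 0, 0.002], 0], [0.062, [0, 0, 0], 0], [0.05, [0, 0, 0], 0], [0.04, [0, 0, 0], 0], [0.03, [0, 0, 0], 0]])

```text
time_s: 4.5
tool_pos: [0.5563, -0.2568, 0.0257]
orientation: [0.062, 0.705, -0.704, -0.061]
force: [-0.8, 2.4, 9.7]
opening: 0.675
```

>>> jog_arm(steps=[[0.03, [0, 0, 0.001], 0], [0.03, [0, 0, 0.002], 0], [0.03, [0, 0, 0.003], 0], [0.03, [0, 0, 0.004], 0]])

```text
time_s: 5.0
tool_pos: [0.5553, -0.2575, 0.0347]
orientation: [-0.062, -0.704, 0.704, 0.062]
force: [-0.5, -0.4, -1.7]
opening: 0.675
```

```bash
python3 - <<'E'
from h import *
s=bot.state();print(s['time_s'],s['tool_pos'],s['force'],s['moment'],s['opening'])
a,d=grab('top','top3');b,_=grab('scene','scene3')
A=cv2.resize(a[180:290,340:460],None,fx=5,fy=5,interpolation=3)
B=cv2.resize(b[190:235,245:300],None,fx=12,fy=12,interpolation=3)
cv2.imwrite('pics/z6.png',np.vstack([A[100:500,:600],cv2.resize(B,(600,490))[::2,::2].repeat(1,0)[:200].repeat(1,1)[:, :300].repeat(2,1)])[:,:,::-1]);cv2.imwrite('pics/z7.png',B[:,:,::-1])
E
```

```text
5.0 [ 0.55526178 -0.25745116  0.03471466] [-0.49991069 -0.41388785 -1.66638947] [ 0.04945381  0.05228603 -0.00529865] 0.6750258147657485
```

View pics/z7.png

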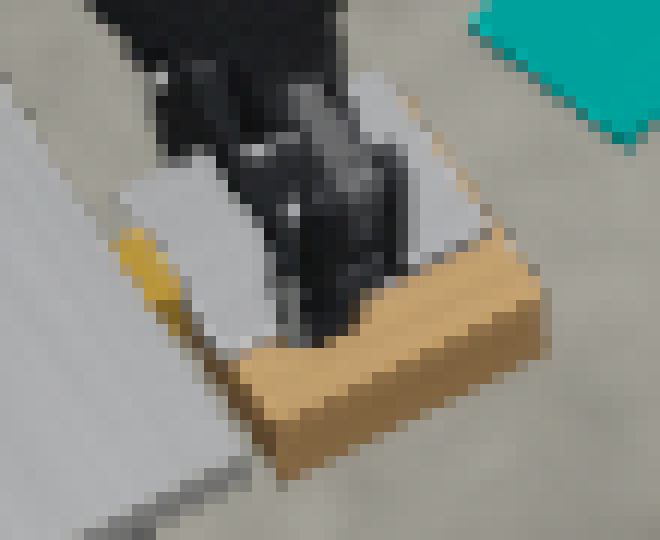

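>>> jog_arm(steps=[[0.03, [-0.004, 0, 0.012], 0], [0.03, [-0.013, 0, 0.008], 0], [0.03, [0, 0, 0], -0.157], [0.03, [0, 0, 0], -0.157], [0.03, [0, 0, 0], -0.157], [0.03, [0, 0, 0], -0.157], [0.03, [0, 0, 0], -0.157], [0.03, [0, 0, 0], -0.157], [0.03, [0, 0, 0], -0.157], [0.03, [0, 0, 0], -0.157], [0.03, [0, 0, 0], -0.157], [0.03, [0, 0, 0], -0.158]])

```text
time_s: 6.6
tool_pos: [0.5378, -0.2572, 0.0554]
orientation: [-0.543, -0.453, 0.453, 0.543]
force: [0.0, 0.1, -1.9]
opening: 0.671
```

```bash
python3 - <<'E'
from h import *
s=bot.state();print(s['time_s'],s['tool_pos'],s['force'],s['moment'],s['opening'],s['joint_pos'])
a,d=grab('top','top4');b,_=grab('scene','scene4')
A=cv2.resize(a[180:290,340:460],None,fx=5,fy=5,interpolation=3)
B=cv2.resize(b[150:250,230:330],None,fx=6,fy=6,interpolation=3)
cv2.imwrite('pics/z8.png',A[:,:,::-1]);cv2.imwrite('pics/z9.png',B[:,:,::-1])
E
```

```text
6.6 [ 0.5378393  -0.25723239  0.05539291] [ 0.02537869  0.10347441 -1.90121143] [ 0.02158814 -0.01611677 -0.00478988] 0.6714335731395845 [ 0.10945404  0.71206435  0.36201919  1.80735457 -0.37325073  0.68993504
 -2.64072829]
```

View pics/z8.png

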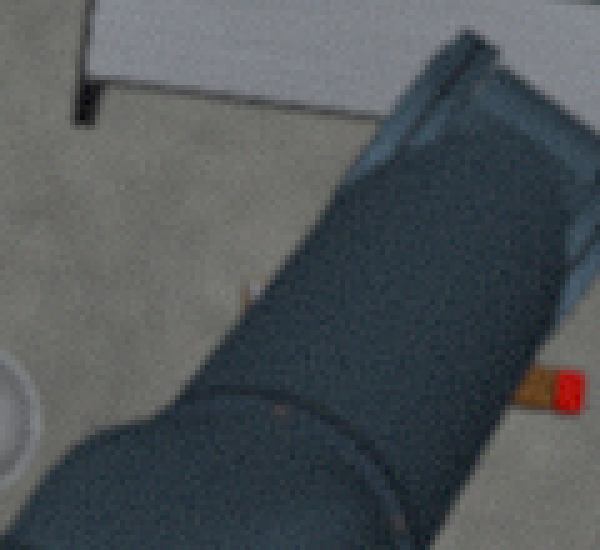

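View pics/z9.png

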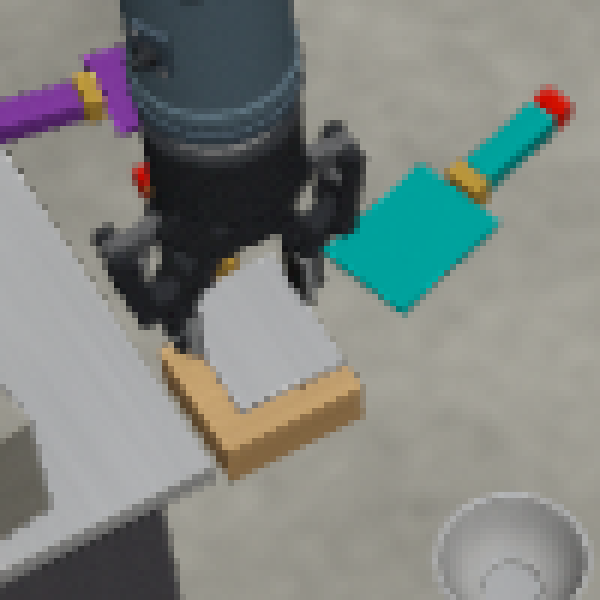

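>>> jog_arm(steps=[[0.03, [0, -0.002, -0.012], 0], [0.03, [0, 0, -0.01], 0], [0.03, [0, 0, -0.004], 0], [0.03, [0, 0, -0.003], 0], [0.03, [0, 0, 0], 0]])

```text
time_s: 7.32
tool_pos: [0.5387, -0.2595, 0.0259]
orientation: [0.542, 0.454, -0.454, -0.542]
force: [-0.7, -0.8, -3.1]
opening: 0.675
```

>>> jog_arm(steps=[[0.03, [0, 0, -0.001], 0], [0.03, [0, 0, 0], 0]])

```text
time_s: 7.58
tool_pos: [0.5388, -0.2595, 0.0257]
orientation: [0.542, 0.454, -0.454, -0.542]
force: [-2.3, 1.6, 7.2]
opening: 0.674
```

Contact. Release and rise.

>>> jog_arm(steps=[[0.062, [0, 0, 0], 0], [0.068, [0, 0, 0], 0], [0.074, [0, 0, 0], 0], [0.074, [0, 0, 0.01], 0], [0.074, [0, 0, 0.03], 0], [0.06, [0, 0, 0.04], 0], [0.05, [0, 0, 0.04], 0], [0.05, [-0.06, 0.0, 0], 0], [0.05, [-0.06, 0.0, 0], 0], [0.05, [0, 0, 0], 0]])

```text
time_s: 8.82
tool_pos: [0.4131, -0.2592, 0.1449]
orientation: [-0.542, -0.453, 0.453, 0.544]
force: [0.4, -0.5, -0.0]
opening: 0.581
```

```bash
python3 - <<'E'
from h import *
s=bot.state();print(s['time_s'],s['tool_pos'],s['force'],s['moment'],s['opening'],s['joint_pos'])
a,d=grab('top','top5');b,_=grab('scene','scene5')
A=cv2.resize(a[200:290,360:480],None,fx=6,fy=6,interpolation=3)
B=cv2.resize(b[150:250,230:330],None,fx=6,fy=6,interpolation=3)
cv2.imwrite('pics/z10.png',A[:,:,::-1]);cv2.imwrite('pics/z11.png',B[:,:,::-1])
E
```

```text
8.825 [ 0.41310801 -0.2591683   0.14485165] [ 0.3811683  -0.46739902 -0.02393985] [-0.05216742 -0.07283197  0.01885714] 0.5811743255363881 [ 0.09145845  0.42142912  0.46726739  2.04965848 -0.27887532  0.73505421
 -2.58902289]
```

View pics/z10.png

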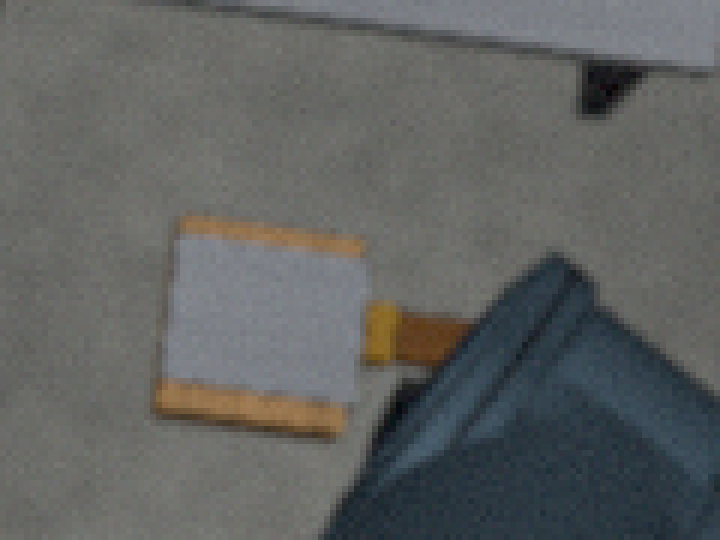

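View pics/z11.png

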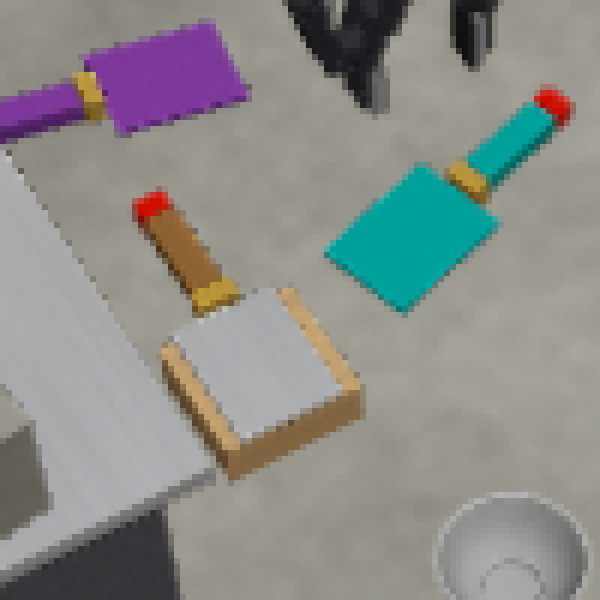

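```bash
python3 - <<'E'
from h import *
def Z(a,o,s): a=np.array(a,float); return np.array(o)+(a+.5)/s-.5
B=ray('top',Z([(178,232),(368,258),(350,402),(162,378)],(360,200),6),.035)
print(B.round(4),[np.linalg.norm(B[i]-B[(i+1)%4]).round(4) for i in range(4)])
ax=(B[1]+B[2]-B[0]-B[3]);ax/=np.linalg.norm(ax);yaw=np.arctan2(ax[1],ax[0]);print('yaw',yaw,'c',B.mean(0)); mid=B.mean(0)+.041*ax
H=ray('top',Z([(381,332),(440,341)],(360,200),6),.042);h=H[1]-H[0];print(H,np.arctan2(h[1],h[0]))
print('mid',mid,'grip',mid+.055*ax,'red end',mid+.08*ax)
R=ray('scene',Z([(136,212),(170,195),(205,283),(152,207),(215,297)],(230,150),6),.042);print(R)
h=R[3]-R[4];print('scene handle yaw',np.arctan2(h[1],h[0]))
from scipy.spatial.transform import Rotation as RR
s=bot.state(); M=RR.from_quat(s['orientation']).as_matrix();j=M[:,2];print('jaw yaw',np.arctan2(j[1],j[0]))
E
```

```text
[[ 0.5779 -0.2162  0.035 ]
 [ 0.5647 -0.2915  0.035 ]
 [ 0.5068 -0.2803  0.035 ]
 [ 0.519  -0.2063  0.035 ]] [np.float64(0.0764), np.float64(0.0589), np.float64(0.0749), np.float64(0.0597)]
yaw -1.739150887046997 c [ 0.5420762 -0.2485534  0.035    ]
[[ 0.53331032 -0.29323166  0.042     ]
 [ 0.5289005  -0.31632554  0.042     ]] -1.7594770074810577
mid [ 0.53520622 -0.28897374  0.035     ] grip [ 0.5259904  -0.34319614  0.035     ] red end [ 0.52180139 -0.36784268  0.035     ]
[[ 0.53201538 -0.35985464  0.042     ]
 [ 0.51154023 -0.35691103  0.042     ]
 [ 0.53365047 -0.29948535  0.042     ]
 [ 0.52363217 -0.35689704  0.042     ]
 [ 0.53536782 -0.28903533  0.042     ]]
scene handle yaw -1.7420374745787532
jaw yaw 2.9655423381785018
```

>>> jog_arm(steps=[[0.045, [0.038, -0.028, 0], 0], [0.045, [0.038, -0.028, 0], 0], [0.045, [0.037, -0.029, 0], 0], [0.045, [0, 0, -0.04], 0], [0.045, [0, 0, -0.04], 0], [0.045, [0, 0, 0], 0]])

```text
time_s: 9.68
tool_pos: [0.5312, -0.3425, 0.062]
orientation: [-0.54, -0.454, 0.455, 0.543]
force: [0.4, -0.5, 0.5]
opening: 0.527
```

```bash
python3 - <<'E'
from h import *
s=bot.state();print(s['time_s'],s['tool_pos'],s['force'],s['moment'],s['opening'],s['joint_pos'])
b,_=grab('scene','scene6')
B=cv2.resize(b[130:230,220:320],None,fx=6,fy=6,interpolation=3)
cv2.imwrite('pics/z12.png',B[:,:,::-1])
E
```

```text
9.675 [ 0.53122318 -0.34254865  0.06197354] [ 0.42309667 -0.48134263  0.51135983] [-0.01813073 -0.01134574 -0.04595468] 0.5270694717357909 [ 0.23308994  0.75578556  0.38927334  1.70293729 -0.38594922  0.76494073
 -2.50559328]
```

View pics/z12.png

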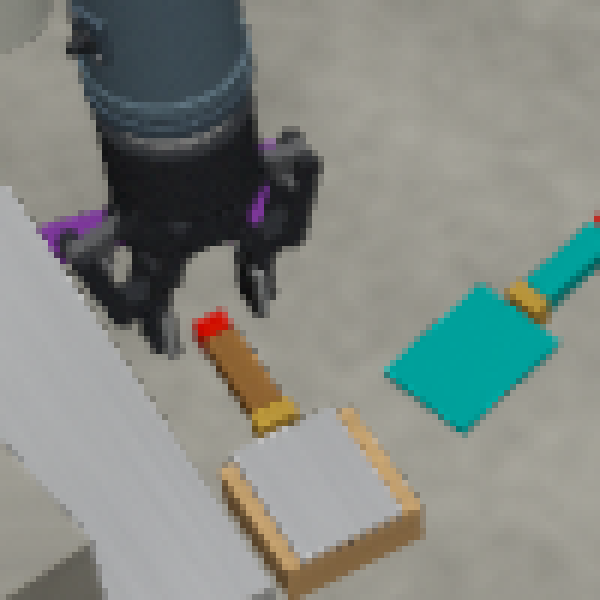

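>>> jog_arm(steps=[[0.045, [-0.005, -0.0015, 0], 0], [0.045, [0, 0, -0.02], 0], [0.045, [0, 0, -0.02], 0], [0.045, [0, 0, -0.007], 0], [0.045, [0, 0, 0], 0]])

```text
time_s: 10.35
tool_pos: [0.5261, -0.3455, 0.0169]
orientation: [-0.541, -0.454, 0.454, 0.542]
force: [-1.3, -0.5, 0.0]
opening: 0.527
```

```bash
python3 - <<'E'
from h import *
s=bot.state();print(s['time_s'],s['tool_pos'],s['force'],s['moment'],s['opening'],s['joint_pos'])
b,_=grab('scene','scene7')
B=cv2.resize(b[150:220,230:300],None,fx=8,fy=8,interpolation=3)
cv2.imwrite('pics/z13.png',B[:,:,::-1])
E
```

```text
10.35 [ 0.52609966 -0.34551052  0.0168928 ] [-1.29338194 -0.47361695  0.01973965] [-0.02802706 -0.0096789   0.01403657] 0.5267846940912044 [ 0.26184056  0.81746142  0.35665195  1.71778414 -0.41515054  0.68346533
 -2.47580147]
```

View pics/z13.png

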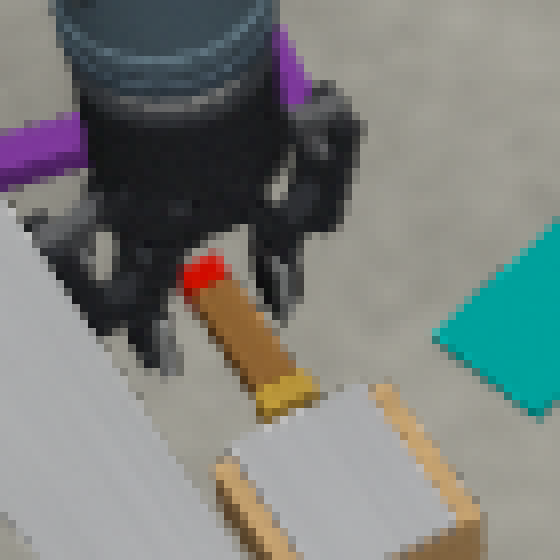

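>>> jog_arm(steps=[[0.035, [0, 0.001, -0.001], 0], [0.028, [0, 0, 0], 0], [0.022, [0, 0, 0], 0], [0.015, [0, 0, 0], 0], [0.005, [0, 0, 0], 0], [0.0, [0, 0, 0], 0]])

```text
time_s: 11.15
tool_pos: [0.5267, -0.3449, 0.017]
orientation: [0.542, 0.454, -0.454, -0.542]
force: [-0.8, 0.2, 2.6]
opening: 0.221
```

>>> jog_arm(steps=[[0.0, [0, 0, 0.003], 0], [0.0, [0, 0, 0.007], 0], [0.0, [0, 0, 0.015], 0], [0.0, [0, 0, 0.025], 0], [0.0, [0, 0, 0.03], 0], [0.0, [0, 0, 0.03], 0], [0.0, [-0.02, 0, 0.03], 0], [0.0, [-0.02, 0, 0.03], 0], [0.0, [-0.015, 0, 0.02], 0], [0.0, [0, 0, 0], 0], [0.0, [0, 0, 0], 0]])

```text
time_s: 12.52
tool_pos: [0.4721, -0.3442, 0.2065]
orientation: [-0.542, -0.455, 0.454, 0.542]
force: [0.2, 0.6, -2.3]
opening: 0.221
```

```bash
cat > look.py <<'E'
from h import *
import sys
tag=sys.argv[1]
s=bot.state();print(s['time_s'],s['tool_pos'].round(4),'F',s['force'].round(2),'M',s['moment'].round(3),s['opening'],s['joint_pos'].round(2))
b,_=grab('scene','s'+tag); 
p=proj('scene',s['tool_pos'])[0]; print('tcp px',p, 'top', proj('top',s['tool_pos'])[0])
u,v=int(p[0]),int(p[1]); v0=max(0,v-60);u0=max(0,u-60)
B=cv2.resize(b[v0:v0+120,u0:u0+120],None,fx=5,fy=5,interpolation=3);print('crop',u0,v0)
cv2.imwrite(f'pics/c{tag}.png',B[:,:,::-1])
E
python3 look.py 8
```

```text
12.525 [ 0.4721 -0.3442  0.2065] F [ 0.16  0.62 -2.28] M [-0.156  0.028  0.001] 0.22136591489973947 [ 0.19  0.49  0.49  1.76 -0.27  0.96 -2.52]
tcp px [265.88562827 142.18339232] top [463.00805705 269.0675422 ]
crop 205 82
```

View pics/c8.png

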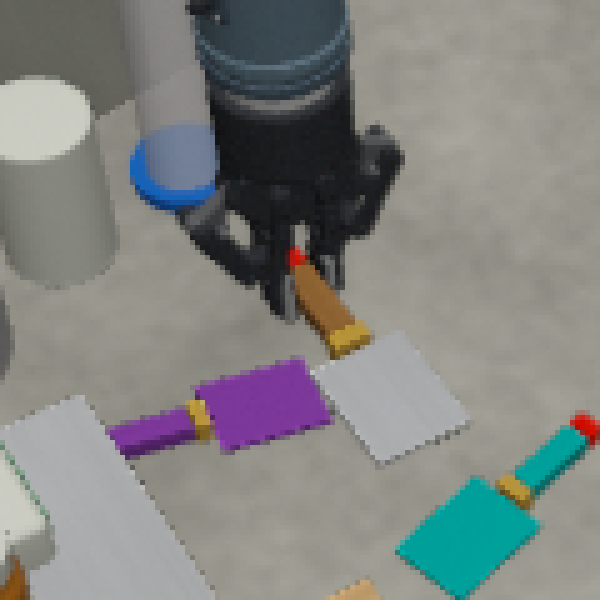

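>>> jog_arm(steps=[[0.012, [0, 0, 0], 0], [0.012, [0, 0, 0], 0]])

```text
time_s: 12.82
tool_pos: [0.4717, -0.3446, 0.2061]
orientation: [-0.541, -0.454, 0.455, 0.542]
force: [0.5, -0.4, -1.8]
opening: 0.226
```

>>> jog_arm(steps=[[0.016, [0, 0, 0], 0], [0.016, [0, 0, 0], 0]])

```text
time_s: 13.08
tool_pos: [0.4716, -0.3449, 0.2067]
orientation: [-0.542, -0.454, 0.454, 0.542]
force: [0.6, 0.6, -1.9]
opening: 0.22
```

```bash
python3 -c "
from h import *
s=bot.state();print(s['time_s'],s['tool_pos'],s['force'],s['moment'],s['opening']*.0854)"
```

```text
13.075 [ 0.47161837 -0.34485853  0.2066953 ] [ 0.62215343  0.64357055 -1.86593145] [-0.17846172  0.01464377 -0.03632608] 0.018830318545489937
```

>>> jog_arm(steps=[[0.018, [0, 0, 0], 0], [0.018, [0, 0, 0], 0]])

```text
time_s: 13.32
tool_pos: [0.4716, -0.3448, 0.2068]
orientation: [-0.542, -0.454, 0.454, 0.542]
force: [-0.4, -0.6, -2.5]
opening: 0.222
```

```bash
python3 -c "
from h import *
s=bot.state();print(s['time_s'],s['tool_pos'],s['force'],s['moment'],s['opening']*.0854)"
```

```text
13.325 [ 0.47159954 -0.34483241  0.20680357] [-0.4347422  -0.617243   -2.53771954] [-0.16288665  0.04003106  0.00391915] 0.018966206403777986
```

>>> jog_arm(steps=[[0.0187, [0, 0, 0], 0], [0.0187, [0, 0, 0], 0]])

```text
time_s: 13.58
tool_pos: [0.4716, -0.3448, 0.2068]
orientation: [-0.542, -0.454, 0.454, 0.542]
force: [1.0, -0.7, -2.3]
opening: 0.225
```

```bash
python3 -c "
from h import *
s=bot.state();print(s['time_s'],s['tool_pos'],s['force'],s['moment'],s['opening']*.0854)"
```

```text
13.575 [ 0.47160795 -0.34482959  0.20679499] [ 1.02077592 -0.73660088 -2.28218122] [-0.22036086  0.01530354  0.01052468] 0.019181200869169992
```

>>> jog_arm(steps=[[0.019, [0, 0, 0], 0], [0.019, [0, 0, 0], 0]])

```text
time_s: 13.82
tool_pos: [0.4716, -0.3448, 0.2068]
orientation: [-0.542, -0.454, 0.454, 0.542]
force: [0.2, 1.1, -2.7]
opening: 0.223
```

```bash
python3 -c "
from h import *
s=bot.state();print(s['time_s'],s['tool_pos'],s['force'],s['moment'],s['opening']*.0854)"
```

```text
13.825 [ 0.47159346 -0.34482843  0.20678136] [ 0.21545748  1.10744213 -2.70402743] [-0.18883431  0.00683039  0.02962178] 0.019032318737935112
```

>>> jog_arm(steps=[[0.0192, [0, 0, 0], 0], [0.0192, [0, 0, 0], 0]])

```text
time_s: 14.08
tool_pos: [0.4716, -0.3448, 0.2068]
orientation: [-0.542, -0.454, 0.454, 0.542]
force: [0.5, -0.2, -2.7]
opening: 0.229
```

```bash
python3 -c "
from h import *
s=bot.state();print(s['time_s'],s['tool_pos'],s['force'],s['moment'],s['opening']*.0854)"
```

```text
14.075 [ 0.4716122  -0.34482527  0.20679354] [ 0.52069666 -0.18036075 -2.69245064] [-0.21258134 -0.01123374 -0.03083537] 0.019553472143038556
```

>>> jog_arm(steps=[[0.0194, [0, 0, 0], 0], [0.0194, [0, 0, 0], 0]])

```text
time_s: 14.32
tool_pos: [0.4716, -0.3448, 0.2068]
orientation: [0.542, 0.454, -0.454, -0.542]
force: [1.1, -0.7, -2.1]
opening: 0.227
```

```bash
python3 -c "
from h import *
s=bot.state();print(s['time_s'],s['tool_pos'],s['force'],s['moment'],s['opening']*.0854)"
```

```text
14.325 [ 0.47162065 -0.34482726  0.20679091] [ 1.10681357 -0.66422821 -2.08799601] [-0.1231386  -0.00294628 -0.01884925] 0.01937882149109445
```

```bash
python3 look.py 9
```

```text
14.325 [ 0.4716 -0.3448  0.2068] F [ 1.11 -0.66 -2.09] M [-0.123 -0.003 -0.019] 0.22691828443904508 [ 0.19  0.49  0.49  1.76 -0.27  0.96 -2.52]
tcp px [265.880044  141.9293155] top [463.33047165 269.26041801]
crop 205 81
```

View pics/c9.png

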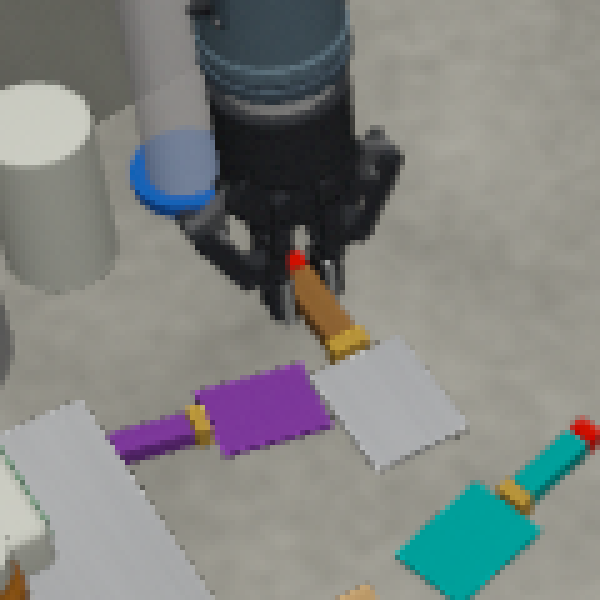

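>>> jog_arm(steps=[[0.0196, [0, 0, 0], 0], [0.0196, [0, 0, 0], 0], [0.0196, [0, 0, 0], 0]])

```text
time_s: 14.75
tool_pos: [0.4716, -0.3448, 0.2068]
orientation: [0.542, 0.454, -0.454, -0.542]
force: [-0.4, -0.1, -2.4]
opening: 0.234
```

```bash
python3 -c "
from h import *
s=bot.state();print(s['time_s'],s['tool_pos'],s['force'],s['moment'],s['opening']*.0854)"
```

```text
14.75 [ 0.47161618 -0.3448271   0.20680695] [-0.35757854 -0.14922027 -2.44550796] [-0.17795099  0.01675259 -0.06583904] 0.019949005547022492
```

>>> jog_arm(steps=[[0.0198, [0, 0, 0], 0], [0.0198, [0, 0, 0], 0], [0.0198, [0, 0, 0], 0]])

```text
time_s: 15.12
tool_pos: [0.4714, -0.3451, 0.2067]
orientation: [0.542, 0.454, -0.454, -0.542]
force: [-0.0, -1.1, -1.7]
opening: 0.234
```

```bash
python3 look.py 10
```

```text
15.125 [ 0.4714 -0.3451  0.2067] F [-0.01 -1.14 -1.71] M [-0.347  0.042  0.039] 0.2335041535371888 [ 0.19  0.49  0.49  1.76 -0.27  0.96 -2.52]
tcp px [265.86474706 141.85221247] top [463.47467776 269.34308888]
crop 205 81
```

View pics/c10.png

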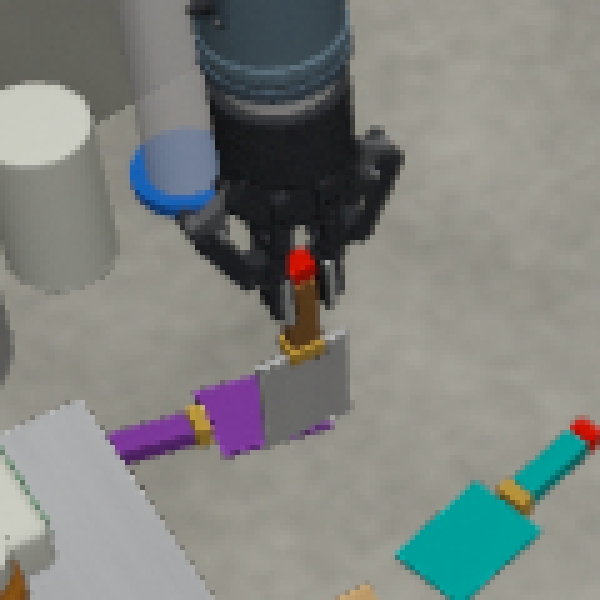

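>>> jog_arm(steps=[[0.0198, [0, 0, 0], 0], [0.0198, [0, 0, 0], 0], [0.0198, [0, 0, 0], 0], [0.0198, [0, 0, 0], 0]])

```text
time_s: 15.68
tool_pos: [0.4716, -0.3448, 0.2068]
orientation: [0.542, 0.454, -0.454, -0.542]
force: [-0.0, -0.4, -1.6]
opening: 0.227
```

```bash
python3 look.py 11
```

```text
15.675 [ 0.4716 -0.3448  0.2068] F [-0.04 -0.43 -1.6 ] M [ 0.027 -0.014  0.007] 0.22735163154748528 [ 0.19  0.49  0.49  1.76 -0.27  0.96 -2.52]
tcp px [265.87744021 141.93182296] top [463.32190561 269.24740075]
crop 205 81
```

View pics/c11.png

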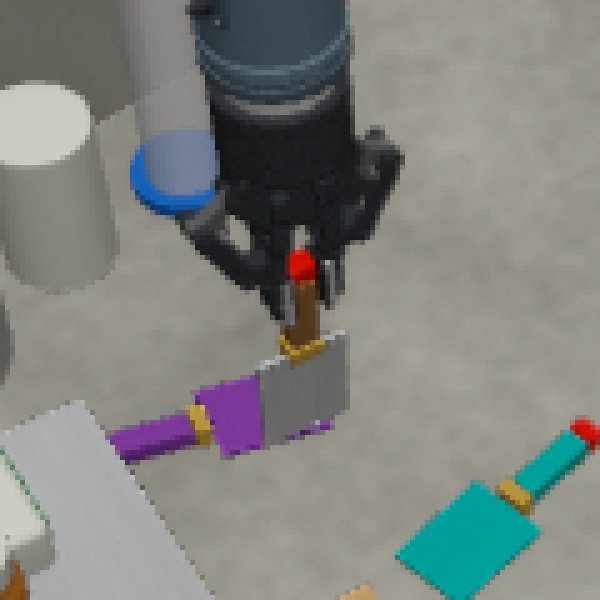

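```bash
python3 - <<'E'
from h import *
g=np.array([.4716,-.3448,.2258])
def crop(P): return (proj('scene',P)[0]-[205,81])*5
u=np.array([-.17,-.985,0])
for dz in (.025,.011,-.055,-.135):print(dz,crop(g+[0,0,dz]))
for a in (-10,10):
    a=np.radians(a);print('tilt',crop(g+.135*(np.array([0,0,-np.cos(a)])+np.sin(a)*u)))
for s in(1,-1): print('corner',crop(g+[0,0,-.135]+s*.03*np.array([.985,-.17,0])))
z=np.load('pics/s11.npz');P=pts('scene',z['d'])
for c in[(300,385),(320,420),(285,420),(310,370)]:
    print(c,P[int(81+c[1]/5),int(205+c[0]/5)])
E
```

```text
0.025 [298.09215641 250.34272148]
0.011 [300.15574797 267.95053519]
-0.055 [309.4086432  346.90184475]
-0.135 [319.67050729 434.46228806]
tilt [337.90475408 457.45520863]
tilt [301.18344641 407.52305681]
corner [277.25759926 454.17954209]
corner [361.61274824 414.96384152]
(300, 385) [ 0.47431486 -0.35582361  0.12947306]
(320, 420) [ 0.42418249 -0.41344209  0.00652162]
(285, 420) [ 0.48304705 -0.36422919  0.09623608]
(310, 370) [ 0.46614278 -0.35527353  0.13740857]
```

```bash
cat > tilt.py <<'E'
from h import *
import sys
def tilt(f,u0,v0,poly):
    z=np.load(f);P=pts('scene',z['d']);m=np.zeros(z['d'].shape,np.uint8)
    cv2.fillPoly(m,[np.array([[u0+a/5,v0+b/5] for a,b in poly]).round().astype(np.int32)],1)
    Q=P[m>0];
    c=np.median(Q,0);
    for _ in range(3):
        c=Q.mean(0);_,s,v=np.linalg.svd(Q-c);r=(Q-c)@v[2];Q=Q[abs(r)<.006]
    n=v[2]; n*=np.sign(n[1]); print(len(Q),c,n,'tilt deg',np.degrees(np.arcsin(n[2])),'rms',r.std())
if __name__=='__main__':
    tilt('pics/s11.npz',205,81,[(272,372),(342,345),(340,400),(275,430)])
E
python3 tilt.py
```

```text
182 [ 0.46928263 -0.35769132  0.12252167] [ 0.172064   0.9792392 -0.1071661] tilt deg -6.151979515976513 rms 0.0015430563740528426
```

>>> jog_arm(steps=[[0.0, [0, 0, 0], 0], [0.0, [0, 0, 0], 0], [0.0, [0, 0, 0.02], 0], [0.0, [0, 0, 0.04], 0], [0.0, [0, 0.02, 0.04], 0.1], [0.0, [0, 0.04, 0.025], 0.12], [0.0, [0, 0.04, 0], 0.12], [0.0, [0, 0.04, 0], 0.12], [0.0, [0, 0.04, 0], 0.12], [0.0, [0, 0.04, 0], 0.12], [0.0, [0, 0.04, 0], 0.12], [0.0, [0, 0.04, 0], 0.12]])

```text
time_s: 17.23
tool_pos: [0.4714, -0.0437, 0.332]
orientation: [0.276, 0.651, -0.651, -0.276]
force: [0.3, -0.1, -1.7]
opening: 0.226
```

```bash
python3 look.py 12
```

```text
17.225 [ 0.4714 -0.0437  0.332 ] F [ 0.28 -0.09 -1.66] M [-0.015  0.038  0.015] 0.22554941677633913 [-0.21  0.12  0.23  1.87 -0.03  1.15 -2.34]
tcp px [339.15465498 175.71558387] top [320.59176209 264.65247336]
crop 279 115
```

View pics/c12.png

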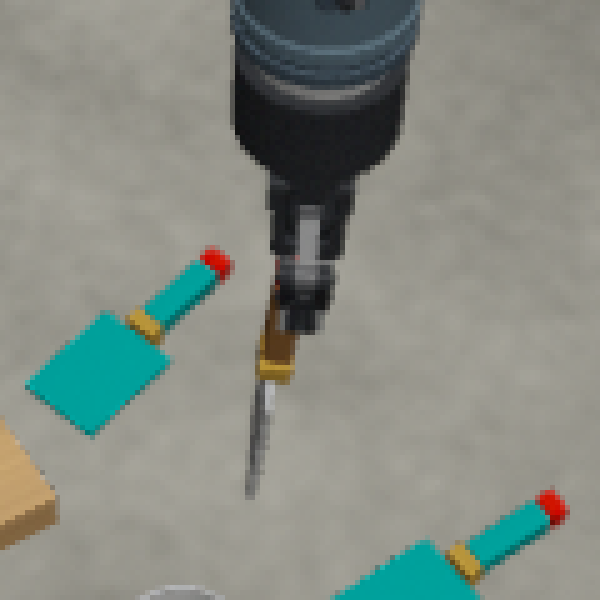

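```bash
python3 - <<'E'
from h import *
from scipy.spatial.transform import Rotation as RR
s=bot.state(); M=RR.from_quat(s['orientation']).as_matrix();print(M.round(3));g=s['tool_pos']-.019*M[:,1]
j=M[:,2];u=np.cross(j,[0,0,1]);u/=np.linalg.norm(u);print('u',u,'jaw yaw',np.arctan2(j[1],j[0]))
def crop(P): return (proj('scene',P)[0]-[279,115])*5
for a in (-10,-5,0,5,10):
    r=np.radians(a);d=np.array([0,0,-np.cos(r)])+np.sin(r)*u
    print(a,crop(g-.025*d),crop(g+.051*d),crop(g+.135*d))
E
```

```text
[[-0.703 -0.    -0.711]
 [ 0.711  0.004 -0.703]
 [ 0.003 -1.    -0.002]]
u [-0.70334787  0.71084582  0.        ] jaw yaw -2.3614963685617263
-10 [323.83431963 253.51157734] [288.39648117 350.31717232] [253.48683017 445.67991687]
-5 [319.27778515 252.87013105] [297.19001077 351.52143872] [275.45311387 448.60561151]
0 [314.66182357 252.4899792 ] [306.08677687 352.2492816 ] [297.64917964 450.40954159]
5 [310.02358515 252.37420133] [315.0265772  352.49584599] [319.95285156 451.08218947]
10 [305.4003987  252.52363293] [323.94891969 352.25912521] [342.24139658 450.61786713]
```

```bash
python3 - <<'E'
from h import *
from scipy.spatial.transform import Rotation as RR
s=bot.state(); M=RR.from_quat(s['orientation']).as_matrix();g=s['tool_pos']-.019*M[:,1]
j=-M[:,2];u=np.cross(M[:,2],[0,0,1]);u/=np.linalg.norm(u)
def crop(P): return (proj('scene',P)[0]-[279,115])*5
for a in (-15,-10,-5,0,5):
    r=np.radians(a);d=np.array([0,0,-np.cos(r)])+np.sin(r)*u
    print(a,'ferrule near',crop(g+.051*d+.01*j),'blade top near',crop(g+.057*d+.03*j),'tip near',crop(g+.135*d+.03*j))
E
python3 - <<'E'
import cv2
b=cv2.imread('pics/s12.png');cv2.imwrite('pics/z14.png',cv2.resize(b[160:220,315:355],None,fx=10,fy=10,interpolation=3))
E
```

```text
-15 ferrule near [278.93359134 364.63565668] blade top near [273.60147956 403.93107404] tip near [228.90409449 488.43674893]
-10 ferrule near [287.60213628 366.30610975] blade top near [283.33560494 405.7791229 ] tip near [250.79048513 492.4485276 ]
-5 ferrule near [296.43402596 367.51028619] blade top near [293.25060279 407.11605126] tip near [273.0302327  495.37130799]
0 ferrule near [305.36937057 368.24050561] blade top near [303.28024853 407.93352647] tip near [295.50061122 497.19179693]
5 ferrule near [314.3477395  368.49189959] blade top near [313.35775204 408.22619104] tip near [318.07852021 497.90043103]
```

View pics/z14.png

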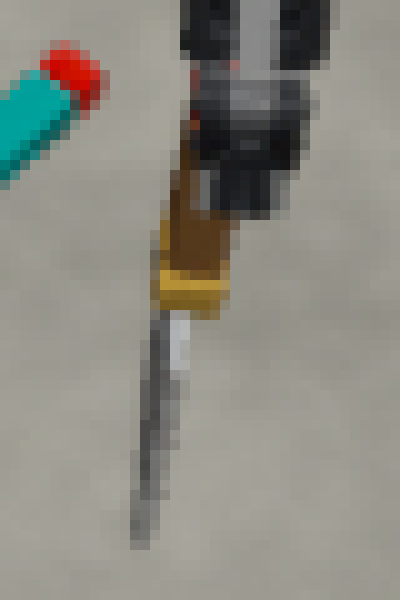

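```bash
python3 - <<'E'
from h import *
from scipy.spatial.transform import Rotation as RR
s=bot.state(); M=RR.from_quat(s['orientation']).as_matrix();g=s['tool_pos']-.019*M[:,1]
u=np.cross(M[:,2],[0,0,1]);u/=np.linalg.norm(u)
z=np.load('pics/s12.npz');P=pts('scene',z['d'])
for c in[(190,300),(200,240),(200,260),(190,280),(175,330),(165,380),(155,430),(145,500),(140,530),(245,190),(250,130)]:
    p=P[160+c[1]//10,315+c[0]//10];q=p-g;print(c,p.round(4),'along u',(q@u).round(4),'jaw',(q@-M[:,2]).round(4),'z',q[2].round(4))
E
```

```text
(190, 300) [ 0.4865 -0.0432  0.2884] along u -0.0147 jaw 0.0064 z -0.0624
(200, 240) [ 0.485  -0.0427  0.3119] along u -0.0133 jaw 0.0057 z -0.0389
(200, 260) [ 0.4843 -0.0429  0.3031] along u -0.0129 jaw 0.005 z -0.0477
(190, 280) [ 0.4857 -0.0445  0.2947] along u -0.0151 jaw 0.0049 z -0.0561
(175, 330) [ 0.4947 -0.0415  0.2849] along u -0.0193 jaw 0.0134 z -0.0659
(165, 380) [ 0.5049 -0.034   0.2807] along u -0.0211 jaw 0.0259 z -0.0701
(155, 430) [ 0.5041 -0.0372  0.2553] along u -0.0229 jaw 0.023 z -0.0955
(145, 500) [ 0.5063 -0.0372  0.2263] along u -0.0244 jaw 0.0245 z -0.1245
(140, 530) [ 0.5066 -0.0363  0.2138] along u -0.0239 jaw 0.0253 z -0.137
(245, 190) [ 0.4883 -0.0275  0.3486] along u -0.0048 jaw 0.0189 z -0.0022
(250, 130) [5.162e-01 3.000e-04 4.189e-01] along u -0.0047 jaw 0.0584 z 0.0681
```

>>> jog_arm(steps=[[0.0, [0.006, 0.0355, 0], 0.09], [0.0, [0.006, 0.0355, 0], 0.09], [0.0, [0.006, 0.0355, 0], 0.09], [0.0, [0.006, 0.0355, 0], 0.09], [0.0, [0.006, 0.0355, 0], 0.09], [0.0, [0.006, 0.0355, 0], 0.09], [0.0, [0.005, 0.035, 0], 0.09], [0.0, [0, 0, 0], 0], [0.0, [0, 0, 0], 0]])

```text
time_s: 18.4
tool_pos: [0.5127, 0.2031, 0.3315]
orientation: [-0.062, -0.704, 0.705, 0.062]
force: [0.4, -1.2, -1.8]
opening: 0.223
```

```bash
python3 look.py 13; python3 - <<'E'
from h import *
a,d=grab('top','t13');cv2.imwrite('pics/ct13.png',cv2.resize(a[170:320,120:320],None,fx=4,fy=4,interpolation=3)[:,:,::-1])
E
```

```text
18.4 [0.5127 0.2031 0.3315] F [ 0.36 -1.16 -1.76] M [-0.028 -0.007 -0.017] 0.22276335780384734 [-0.46  0.27  0.01  1.68 -0.    1.19 -2.2 ]
tcp px [401.84336037 251.32980059] top [190.59610176 247.6941239 ]
crop 341 191
```

View pics/c13.png

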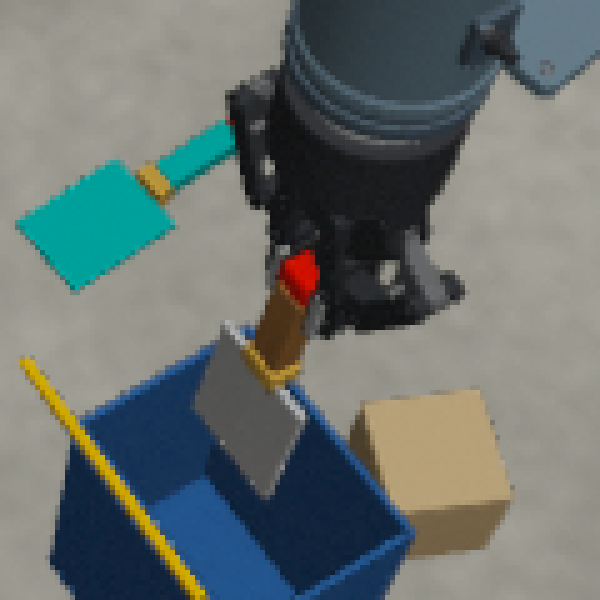

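View pics/ct13.png

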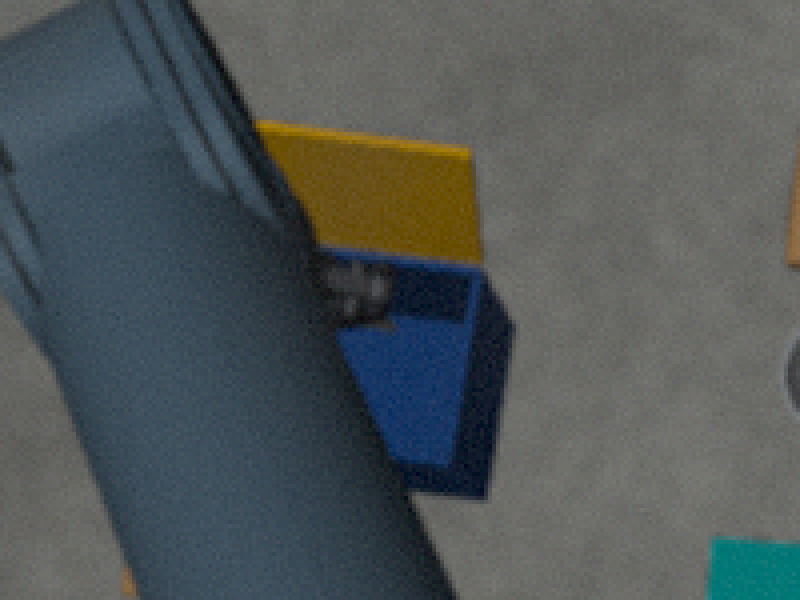

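>>> jog_arm(steps=[[0.0, [0, 0, -0.02], 0], [0.0, [0, 0, -0.03], 0], [0.0, [0, 0, -0.03], 0], [0.0, [0, 0, -0.03], 0], [0.0, [0, 0, -0.03], 0], [0.0, [0, 0, -0.025], 0], [0.0, [0, 0, -0.02], 0], [0.0, [0, 0, -0.01], 0], [0.0, [0, 0, 0], 0]])

```text
time_s: 19.62
tool_pos: [0.5126, 0.2026, 0.1366]
orientation: [-0.062, -0.704, 0.705, 0.063]
force: [0.4, -0.5, -2.6]
opening: 0.222
```

```bash
python3 look.py 14
```

```text
19.625 [0.5126 0.2026 0.1366] F [ 0.37 -0.51 -2.59] M [-0.016 -0.001  0.036] 0.22242041022966239 [-0.46  0.49 -0.    1.88  0.    0.77 -2.21]
tcp px [389.24543047 288.99479966] top [207.76467475 264.17441761]
crop 329 228
```

View pics/c14.png

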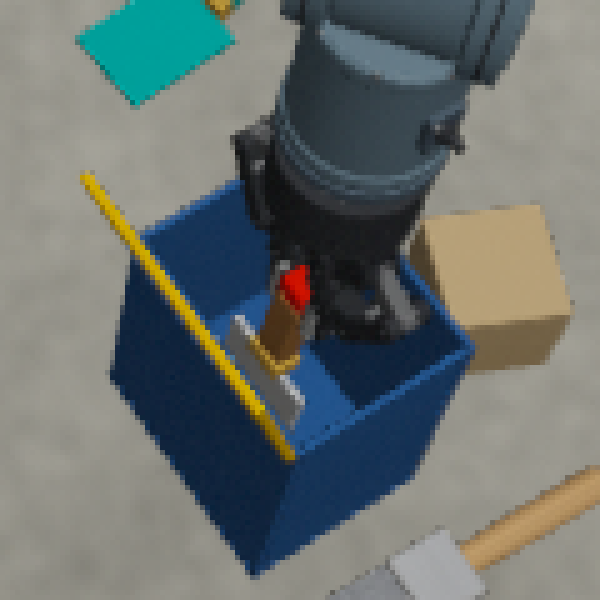

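>>> jog_arm(steps=[[0.0, [0, 0, -0.005], 0], [0.0, [0, 0, -0.004], 0], [0.0, [0, 0, 0], 0]])

```text
time_s: 20.05
tool_pos: [0.5137, 0.2036, 0.1299]
orientation: [0.063, 0.705, -0.704, -0.062]
force: [-4.0, -1.5, 13.7]
opening: 0.224
```

>>> jog_arm(steps=[[0.0, [0, 0, -0.002], 0], [0.0, [0, 0, -0.001], 0], [0.0, [0, 0, 0], 0]])

```text
time_s: 20.42
tool_pos: [0.5151, 0.2038, 0.1298]
orientation: [0.064, 0.705, -0.704, -0.061]
force: [-8.0, -5.2, 36.7]
opening: 0.225
```

>>> jog_arm(steps=[[0.0, [0, 0, -0.002], 0], [0.0, [0, 0, 0], 0]])

```text
time_s: 20.68
tool_pos: [0.5168, 0.2038, 0.1295]
orientation: [0.065, 0.705, -0.703, -0.06]
force: [-8.5, -6.2, 50.0]
opening: 0.225
```

>>> jog_arm(steps=[[0.0, [0, 0, 0.004], 0], [0.0, [0, 0, 0.002], 0], [0.0, [0, 0, 0], 0]])

```text
time_s: 21.05
tool_pos: [0.5137, 0.2036, 0.1297]
orientation: [0.063, 0.705, -0.704, -0.061]
force: [-0.8, -0.5, 10.8]
opening: 0.227
```

```bash
python3 look.py 15; python3 - <<'E'
import cv2
b=cv2.imread('pics/s15.png');cv2.imwrite('pics/z15.png',cv2.resize(b[260:320,360:430],None,fx=10,fy=10,interpolation=3))
E
```

```text
21.05 [0.5137 0.2036 0.1297] F [-0.83 -0.5  10.82] M [-0.155 -0.036  0.001] 0.22731139232558983 [-0.46  0.51 -0.    1.88  0.    0.75 -2.21]
tcp px [388.83098719 290.66848268] top [207.83967994 264.17620393]
crop 328 230
```

View pics/z15.png

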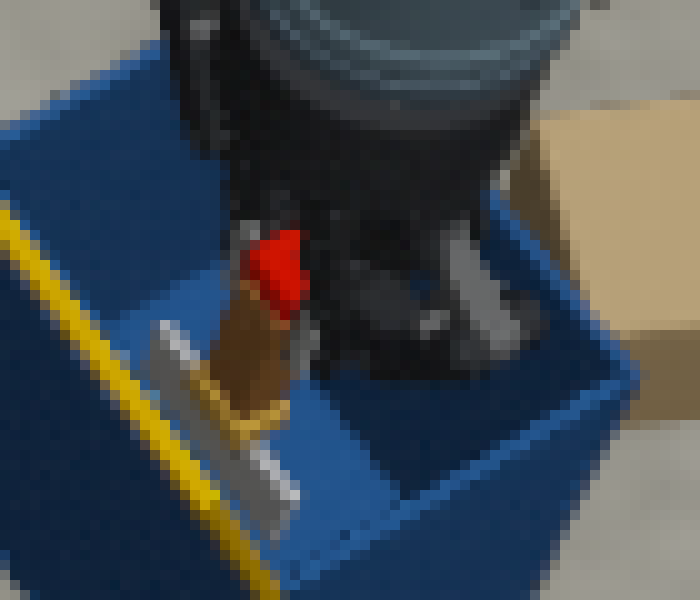

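```bash
python3 - <<'E'
from h import *
z=np.load('pics/s15.npz');P=pts('scene',z['d']);im=z['im']
hsv=cv2.cvtColor(im,cv2.COLOR_RGB2HSV)
m=((hsv[...,0]<6)|(hsv[...,0]>174))&(hsv[...,1]>180)&(hsv[...,2]>100); m[:260]=0;m[320:]=0;m[:,:360]=0;m[:,430:]=0
Q=P[m];print(len(Q),Q.min(0),Q.max(0),Q.mean(0))
c=np.array([.522,.2035]);ax=np.array([.985,-.171]);ay=np.array([.171,.985])
for cc in[(240,425),(250,370),(180,345),(250,490),(280,530),(275,500),(290,490),(360,360),(300,350),(520,330)]:
    p=P[260+cc[1]//10,360+cc[0]//10];print(cc,p.round(4),'tin xy',((p[:2]-c)@ax).round(4),((p[:2]-c)@ay).round(4))
E
```

```text
36 [0.51393432 0.19326604 0.15606773] [0.53002373 0.21024033 0.16778584] [0.52305152 0.2014727  0.16326618]
(240, 425) [0.53   0.2091 0.0915] tin xy 0.0069 0.0068
(250, 370) [0.5313 0.208  0.1234] tin xy 0.0083 0.006
(180, 345) [0.521  0.1799 0.0815] tin xy 0.0031 -0.0234
(250, 490) [0.532  0.2194 0.0662] tin xy 0.0071 0.0174
(280, 530) [0.5112 0.2215 0.0092] tin xy -0.0137 0.0159
(275, 500) [0.5322 0.226  0.0715] tin xy 0.0062 0.0239
(290, 490) [1.0098 0.4617 1.2415] tin xy 0.4363 0.3378
(360, 360) [0.5331 0.2367 0.1794] tin xy 0.0053 0.0347
(300, 350) [0.5278 0.2179 0.1468] tin xy 0.0033 0.0152
(520, 330) [0.5205 0.2664 0.2266] tin xy -0.0122 0.0617
```

>>> jog_arm(steps=[[0.015, [0, 0, 0.001], 0], [0.03, [0, 0, 0], 0], [0.045, [0, 0, 0], 0], [0.05, [0, 0, 0], 0], [0.05, [0, 0, 0.01], 0], [0.05, [0, 0, 0.03], 0], [0.05, [0, 0, 0.04], 0], [0.05, [0, 0, 0.05], 0], [0.04, [0, 0, 0.05], 0], [0.03, [0, 0, 0.04], 0], [0.02, [0, 0, 0], 0]])

```text
time_s: 22.48
tool_pos: [0.5142, 0.2039, 0.354]
orientation: [0.064, 0.706, -0.703, -0.06]
force: [0.2, 1.1, -0.4]
opening: 0.235
```

```bash
python3 look.py 16; python3 - <<'E'
import cv2
b=cv2.imread('pics/s16.png');cv2.imwrite('pics/z16.png',cv2.resize(b[230:350,330:460],None,fx=5,fy=5,interpolation=3))
E
```

```text
22.475 [0.5142 0.2039 0.354 ] F [ 0.2   1.14 -0.45] M [ 0.015  0.035 -0.004] 0.2348712181436004 [-0.47  0.26  0.01  1.65 -0.    1.23 -2.2 ]
tcp px [403.3480621  246.78983435] top [187.85412708 244.6667643 ]
crop 343 186
```

View pics/z16.png

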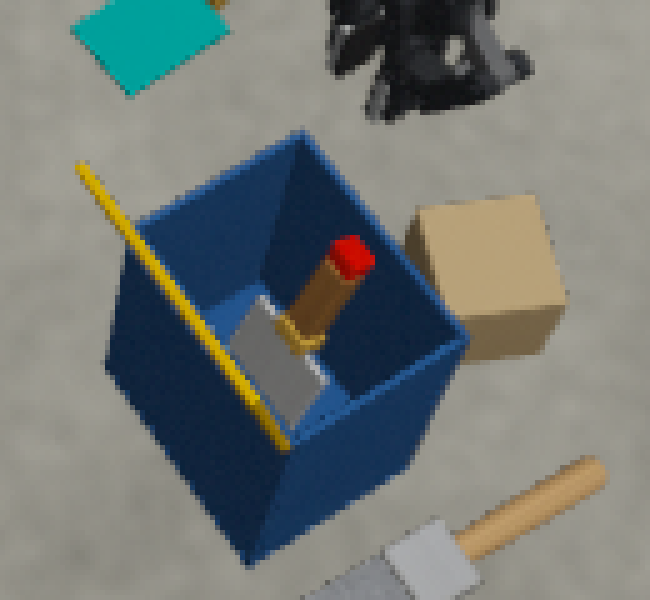

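>>> jog_arm(steps=[[0.0, [0.02, -0.003, 0.01], 0], [0.0, [0.035, -0.006, 0], 0], [0.0, [0.04, -0.007, 0], 0], [0.0, [0.04, -0.007, 0], 0], [0.0, [0.025, -0.004, 0], 0], [0.0, [0, 0, 0], 0], [0.0, [0, 0, -0.04], 0], [0.0, [0, 0, -0.04], 0], [0.0, [0, 0, -0.04], 0], [0.0, [0, 0, 0], 0]])

```text
time_s: 23.78
tool_pos: [0.669, 0.176, 0.236]
orientation: [-0.059, -0.703, 0.705, 0.065]
force: [-0.1, -1.5, 0.4]
opening: -0.003
```

```bash
python3 look.py 17
```

```text
23.775 [0.669 0.176 0.236] F [-0.07 -1.49  0.43] M [-0.041  0.017  0.019] -0.0030381939074395794 [-0.35  0.61  0.05  1.4  -0.03  1.14 -2.05]
tcp px [339.75468282 303.50114888] top [212.62284204 182.98725557]
crop 279 243
```

View pics/c17.png

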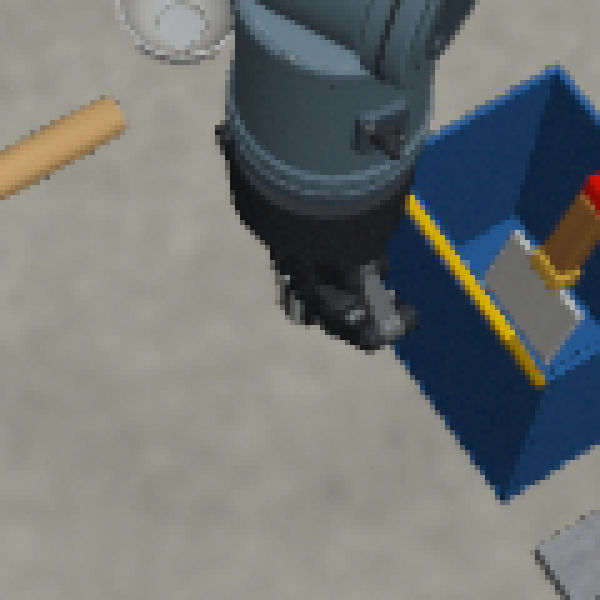

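>>> jog_arm(steps=[[0.0, [-0.02, 0.0035, 0], 0], [0.0, [-0.02, 0.0035, 0], 0], [0.0, [-0.01, 0.0017, 0], 0], [0.0, [-0.01, 0.0017, 0], 0], [0.0, [-0.01, 0.0017, 0], 0], [0.0, [-0.01, 0.0017, 0], 0], [0.0, [-0.01, 0.0017, 0], 0]])

```text
time_s: 24.7
tool_pos: [0.5871, 0.1919, 0.2456]
orientation: [0.067, 0.706, -0.703, -0.059]
force: [1.9, 0.5, 1.7]
opening: 0.001
```

```bash
python3 look.py 18
```

```text
24.7 [0.5871 0.1919 0.2456] F [1.91 0.45 1.7 ] M [ 0.016 -0.124 -0.006] 0.0012998020885956509 [-0.41  0.46  0.03  1.63 -0.02  1.04 -2.12]
tcp px [370.3523175 285.0130941] top [204.21589682 219.9480623 ]
crop 310 225
```

View pics/c18.png

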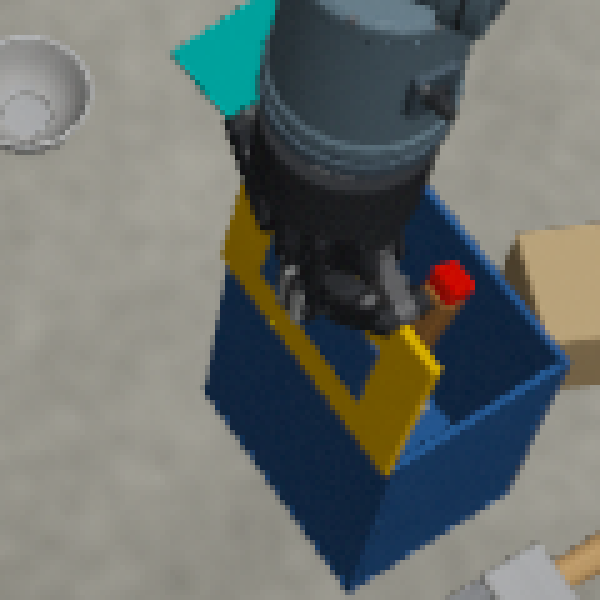

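>>> jog_arm(steps=[[0.0, [-0.01, 0.0017, 0], 0], [0.0, [-0.01, 0.0017, 0.005], 0], [0.0, [0, 0, 0.01], 0], [0.0, [0, 0, 0], 0]])

```text
time_s: 25.25
tool_pos: [0.5634, 0.1953, 0.256]
orientation: [0.063, 0.705, -0.704, -0.061]
force: [-0.7, -0.6, 0.3]
opening: -0.003
```

```bash
python3 look.py 19
```

```text
25.25 [0.5634 0.1953 0.256 ] F [-0.68 -0.61  0.34] M [ 0.019 -0.044  0.032] -0.002511188440808311 [-0.43  0.42  0.03  1.66 -0.01  1.06 -2.14]
tcp px [379.0753784 277.9154997] top [201.67894138 230.09928697]
crop 319 217
```

View pics/c19.png

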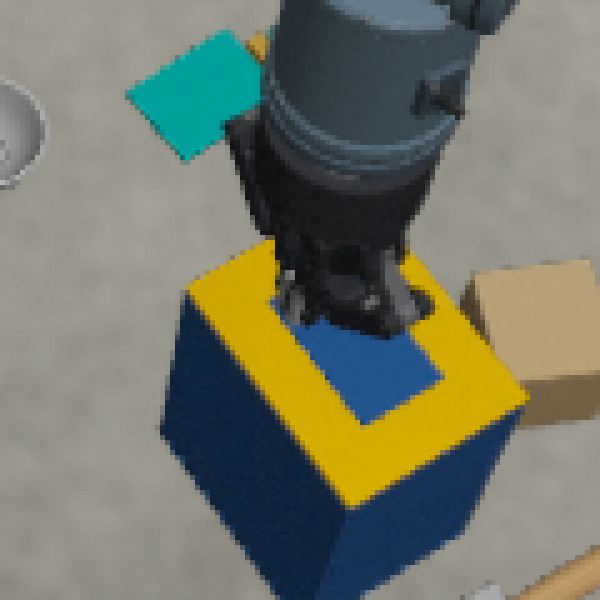

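>>> jog_arm(steps=[[0.0, [0, 0, 0.04], 0], [0.0, [0, 0, 0.05], 0], [0.0, [-0.02, -0.05, 0.02], 0], [0.0, [-0.02, -0.05, 0], 0], [0.0, [-0.02, -0.05, 0], 0], [0.0, [-0.02, -0.05, 0], 0], [0.0, [0, -0.04, 0], 0], [0.0, [0, 0, 0], 0], [0.0, [0, 0, 0], 0]])

```text
time_s: 26.42
tool_pos: [0.4828, -0.0442, 0.3646]
orientation: [0.062, 0.705, -0.704, -0.062]
force: [0.1, 0.8, -1.0]
opening: -0.001
```

```bash
python3 - <<'E'
from h import *
s=bot.state();print(s['time_s'],s['tool_pos'],s['force'])
a,d=grab('top','tend');b,db=grab('scene','send')
P=pts('top',d);hsv=cv2.cvtColor(a,cv2.COLOR_RGB2HSV)
m=(hsv[...,0]>18)&(hsv[...,0]<32)&(hsv[...,1]>170)&(P[...,1]>.1)&(P[...,1]<.4)&(P[...,2]>.1)
Q=P[m];print(len(Q),np.median(Q[:,2]),np.percentile(Q[:,2],[2,98]),Q.min(0),Q.max(0))
A=np.c_[Q[:,:2],np.ones(len(Q))];print('plane',np.linalg.lstsq(A,Q[:,2],rcond=None)[0], cv2.minAreaRect(Q[:,:2].astype(np.float32)))
E
```

```text
26.425 [ 0.48277341 -0.04424569  0.36463514] [ 0.08640362  0.79611963 -1.01944782]
2308 0.18102714818751142 [0.17371949 0.18655381] [0.45823488 0.12785607 0.16147567] [0.58495639 0.27824323 0.18997261]
plane [ 0.00472753 -0.00018982  0.17843417] ((0.5224102735519409, 0.2036294937133789), (0.13897043466567993, 0.10902155935764313), 80.21086883544922)
```

View pics/send.png

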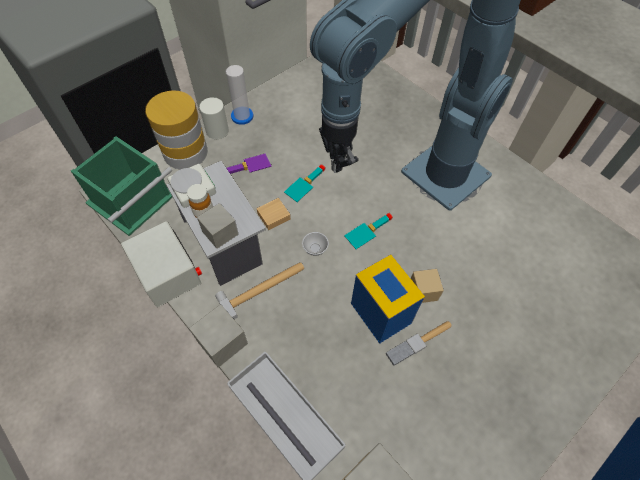

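View pics/tend.png

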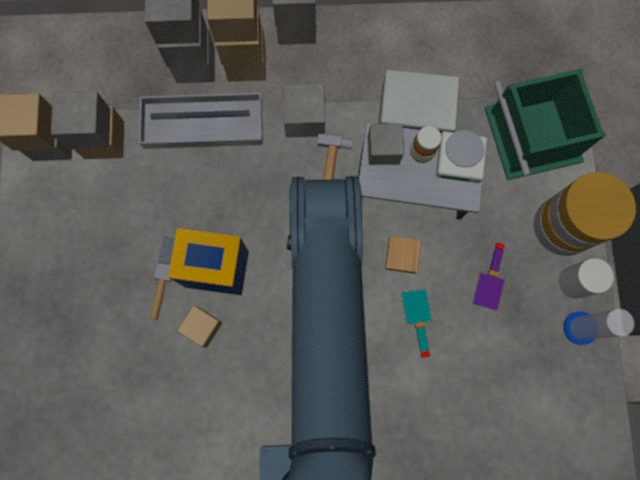

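```bash
python3 -c "
from workcell import bot
print(bot.close_job())"
```

```text
the job is handed in; nothing more can be done
None
```

The scraper is in the blue tin, the yellow lid is shut, and the job was handed in at about 26 s of the 72 s allowed. It reported no verdict.

**What I did**
- The shelf blocked a downward reach to the red end. I pinched the scraper by its blade, lifted it, turned it a quarter turn and set it back on the block with the handle clear.
- I re-gripped it about 25 mm from the red end and lifted it. I then opened the fingers bit by bit until it swung down, at a commanded opening of 19.8 mm, and gripped it firmly.
- I lowered it blade first into the tin, still holding it, until the blade touched the floor. Then I let go and pushed the lid over from behind.

**What the last checks showed**
- **Lid:** it lies flat at 181 mm, which is the tin height plus the lid thickness, and its outline matches the tin's.
- **Scraper:** before the lid closed it was leaning inside the tin towards the robot side, clear of the rim.
- **Everything else:** by eye in the final pictures nothing else had moved, though the arm hid the dish, one turquoise look-alike and part of the mallet from the top camera. The gripper was clear and touching nothing.

**What was not exact**
- The scraper hung about 6 to 7° off plumb, and I did not correct it.
- It had slid roughly 6 to 10 mm lower in the fingers, so the blade met the floor earlier than I expected. The wrist force reached 50 N there before I backed off. I took this to be the blade on the floor, not the gripper's body, because the measured heights fit that.

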